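# Shut and latch the beam enclosure gate

## Robot

A 7-joint arm with a two-finger parallel gripper is mounted at the origin on the work surface. World frame = base frame: x ahead of the robot, y to its left, z up, the work surface at z = 0. Lengths are in m, angles in rad, forces in N, time in s.
With the tool pointing down it reaches from about 0.4 to 0.925 m from the base axis. Payload 5.6 kg.
Tool frame: the origin (TCP) lies midway between the tips of the shut fingers; the grasp point (between the pads) lies 19 mm behind it; z points along the fingers, y is the direction in which the jaws open and shut (so a half turn about z gives the same grasp; the last joint's range is limited). The gripper opens to 85 mm and grips with 20 to 120 N. Pads are 22 mm wide; open, the fingers measure 114 mm over their backs; the gripper's body (76 mm by 85 mm) begins 54 mm behind the grasp point. The pads swing forward as they close: fully open they stand 13 mm farther back than shut.
Start: joints at [-1.353, 0.468, -0.012, 1.603, 0.006, 1.071, -0.056], TCP at [0.168, 0.628, 0.231] pointing down, gripper open.
Joint ranges: [-2.53, 2.53], [-0.31, 2.02], [-1.57, 1.55], [0.28, 2.44], [-1.29, 4.43], [0.15, 1.84], [-2.92, 2.92]. Speed limits (rad/s): [2.57, 2.57, 3.14, 3.14, 3.14, 3.14, 3.14].

## Interface

Orientations are given as a unit quaternion [x, y, z, w].
In Python, from rig import state, vision, ticket, nets gives the robot as it stands.
- The arm moves only by the shell command python3 -m pendant 'ROWS' [FORCE]. ROWS is text: rows parted by semicolons, each of 7 numbers parted by spaces: the shift along the tool's x, y, z in m, then the turn, a rotation vector about the tool's x, y, z in degrees, then the opening, from 0 (shut) to 1 (fully open). In form: dx dy dz rx ry rz claw; .... A call has 1 to 20 rows; each row shifts and turns the commanded pose from where the row before left it, along the tool's axes as they then stand; what a row does not reach is not made up. A row lasts 1/12 s, in which the tool goes at most 41.7 mm and 7.16 degrees, less where a joint would pass 70% of its speed; a pose out of reach is approached as far as the arm can. A call with a gripper value outside its range is refused whole. The fingers move at their own pace and stop on an object; FORCE is the grip in N (left out, the last holds). Time passes only in rows, so rows that do not move let the fingers close. It gives the time, the measured TCP pose, the force and the opening at its end, in the units of the state.
- state(): the state, without advancing time (a new reading comes with each control period).
- vision.get_image(name): name is "scene" or "top" or "wrist"; returns (picture, depth): 420x560x3 uint8, blue, green, red; 420x560 float32, m along the optical axis (not along the pixel's ray), 0 where there is no reading.
- vision.camera_params(name): a dict with "camera_matrix" (3x3 intrinsics, pixels), "rvec" (rotation vector, rad) and "tvec" (3), from world to camera coordinates, as OpenCV has them. Camera axes: x right, y down, z forward; pixel columns grow to the right and rows downward; lengths in m; the calibration is good to about 2 mm. A picture is of the moment at which its call begins: read the wrist's pose just before it. camera_params takes no time and is no camera call; for the wrist camera it gives the pose at the moment of the call.
- ticket.hand_in(): hands the job in, once; it reports no verdict.
Trained networks look in the newest picture that a camera, given by its name, has taken for a name from the list of things; names that differ only in an ending like _2 or _b are one class to them, and where a whole thing is asked for, a point or a joint stands for the part that bears it (a point fixed in the world has none). Each returns a list of dicts, best first, with "score" (0 to 1); they miss things now and then, are a little off and sometimes report something else, mostly with a low value. They report only what shows in the picture. A call takes as long as a camera call.
- nets.silhouettes(camera, thing): "mask" (420x560 bool, what is visible of it).
- nets.mark_of(camera, thing): "point" ([x, y, z] in m, in world coordinates, good to about 4 mm: a listed point, or the origin of a listed thing).
The state is a dict: "time_s": time; "joint_pos": joint angles; "joint_velocities": joint speeds; "joint_torque": joint torques, N m; "position": TCP position; "tcp_rot": TCP orientation; "force": force on the tool from outside, world axes, zero at the start; "moment": the same for the moment, N m; "width": finger opening in m.
Only numpy, scipy, OpenCV 4.12 (cv2) and the standard library are available. Lean on these libraries where they do the work, as an engineer would, in place of code of your own. Each camera call takes 0.05 s, during which the arm holds its last target.

## Task

The swing gate of the beam enclosure has been left ajar. Lift its latch bar by the tab, swing the gate fully shut with the bar held above the catch, then let the bar drop back down into the catch so that the gate is latched, and take your hand away.

Things in the scene. Friction and masses are not known exactly. Their poses are not given: they have to be found in the camera images.
- enclosure: Fixed open-topped enclosure, aluminium posts, grey panels. Origin: on the table under the gate's upright hinge axis (front left corner, seen from the robot); x points inward, away from the robot, z up. The shut gate lies along -y to the catch post at y = -246 mm. Catch: dark steel fork on the post, two cheeks 24 mm long in y, top at z = 170 mm, gap from x = -16 to +8 mm, open above.
- gate (a joint): Gate angle about its upright hinge, rad: 0 fully shut (hard stop), growing as it swings out towards the robot (clockwise from above), 1.2 at most: a gate point at radius r is at x = -r sin, y = -r cos of it in the enclosure's frame. Stays where left; about 1 N at the tab moves it. Gate 12 mm thick, 215 mm wide, top 140 mm above the table.
- bar (a joint): Latch bar angle about its level pivot, rad: 0 lying down, growing as the free end lifts, 0.6 at most; falls by its weight (0.2 kg). Dark flat bar 8 x 18 mm on the gate's top edge, 150 to 168 mm above the table; pivot 50 mm from the gate's hinge axis, 159 mm up; free end at 284 mm. Lying down it strikes the catch's outer cheek before the gate is shut; it passes over at 0.15 or more.
- tab (a point): Grip point in the upright dark steel tab on the latch bar: plate 12 mm thick across the gate (pinch so), 28 mm wide along the bar, top 215 mm above the table. Bar down, the point is 197 mm up, 170 mm from the gate's hinge axis; from the bar's pivot 120 mm along the bar and 38 mm above. x: across the gate; y: along the bar to the hinge; z: up when the bar is down. Turns with gate and bar.

How it is judged:
By the outcome, as a careful person would: the job done as asked, in the order asked, and still so for the second after the job is handed in, with the robot touching nothing.
It also fails if it takes over 35 s, if anything falls off the work surface, if the arm or the gripper's body presses on something with over 40 N, if the wrist force passes 120 N, or if a joint passes its speed limit or range.

## Working session

There is one attempt and no reset: what is moved stays moved. The work goes in short steps, Python scripts to look and compute and a shell command to move; the robot and the scene stay as the last step left them, time stands still between calls to the robot, and variables do not carry over. Pictures are saved under pics/ and viewed, and the job is handed in when it is done.

```bash
ls; mkdir -p pics
cat > h.py <<'E'
import numpy as np, cv2
from rig import state, vision, ticket, nets
from scipy.spatial.transform import Rotation as R
def cam(n):
    p=vision.camera_params(n); return np.array(p["camera_matrix"]),R.from_rotvec(np.ravel(p["rvec"])).as_matrix(),np.ravel(p["tvec"])
def unproj(n,u,v,d,c=None):
    K,Rm,t=c or cam(n); pc=np.stack([(u-K[0,2])/K[0,0]*d,(v-K[1,2])/K[1,1]*d,d],-1); return (pc-t)@Rm
def proj(n,P):
    K,Rm,t=cam(n); q=(K@(Rm@np.asarray(P).T+t[:,None])).T; return q[:,:2]/q[:,2:]
E
python3 - <<'E'
from h import *
print(state())
for n in ["scene","top"]:
    im,d=vision.get_image(n); cv2.imwrite(f"pics/{n}0.png",im)
    for t in ["tab","enclosure","gate","bar"]:
        print(n,t,[(np.round(r["point"],4),round(r["score"],2)) for r in nets.mark_of(n,t)][:3])
    np.savez(f"{n}0.npz",im=im,d=d)
print(state()["time_s"])
E
```

```text
pics
{'time_s': 0.0, 'joint_pos': array([-1.35300237,  0.46837172, -0.01161843,  1.60366119,  0.00598628,
        1.07137026, -0.05631008]), 'joint_velocities': array([-1.76608477e-03,  1.09487617e-03, -1.98416407e-05, -1.27442174e-03,
        4.64492376e-04,  1.03518568e-03, -3.37658951e-04]), 'joint_torque': array([ 3.22800952e-04, -5.32395530e+01,  2.13540142e-02, -2.51301491e+01,
        1.13422167e-02,  8.00127222e-03, -1.93480645e-06]), 'position': array([0.16750822, 0.62745677, 0.23032631]), 'tcp_rot': array([ 1.30060678e-01,  9.91505639e-01, -8.85649431e-04, -6.31897987e-05]), 'force': array([0.41911473, 0.27724085, 0.24119252]), 'moment': array([-0.00085502,  0.00789168,  0.01641664]), 'width': 0.08524862272374142}
scene tab [(array([ 0.5415, -0.1396,  0.1947]), 0.81)]
scene enclosure [(array([0.6115, 0.0199, 0.0012]), 0.64)]Traceback (most recent call last):
  File "<stdin>", line 6, in <module>
ValueError: it knows: enclosure, tab
```

Run:
```python
from h import *
im,d=vision.get_image("top"); cv2.imwrite("pics/top0.png",im); np.savez("top0.npz",im=im,d=d)
for t in ["tab","enclosure"]:
    print(t,[(np.round(r["point"],4),round(r["score"],2)) for r in nets.mark_of("top",t)][:3])
print(state()["time_s"])
im,d=vision.get_image("scene"); cv2.imwrite("pics/scene0.png",im); np.savez("scene0.npz",im=im,d=d)
```

```text
tab [(array([ 0.5455, -0.1403,  0.1984]), 0.82)]
enclosure [(array([0.6093, 0.0163, 0.0039]), 0.61)]
0.3
```

View pics/top0.png

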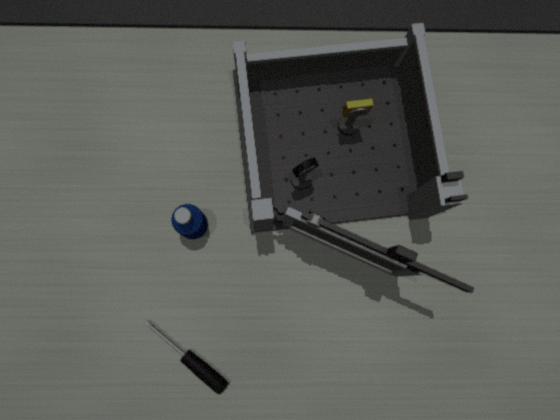

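View pics/scene0.png

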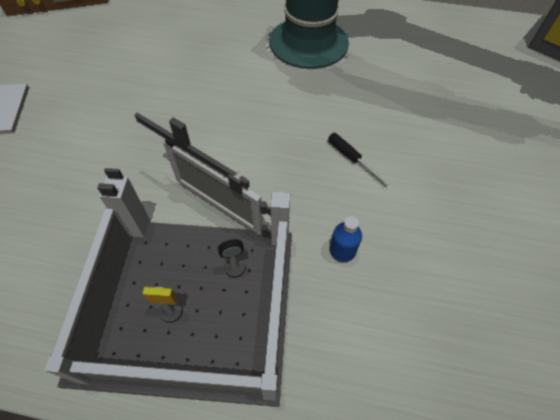

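The top view shows the gate ajar, with the hinge near (275,213), the tab at (403,253), the bar's free end at (470,289) and the fork cheeks at about (453,176) and (456,197). Next I'll turn these into 3D positions.

Run:
```python
from h import *
for n in ["top","scene"]:
    z=np.load(n+"0.npz"); im,d=z["im"],z["d"]
    v,u=np.mgrid[:420,:560]; P=unproj(n,u,v,d.astype(float))
    dark=im.max(2)<75
    Z=P[...,2]
    ok=(d>0)&(P[...,0]>.35)&(P[...,0]<.75)&(P[...,1]<.08)&(P[...,1]>-.35)
    def st(name,m):
        q=P[m]
        print(n,name,len(q), "med",np.round(np.median(q,0),4),"min",np.round(q.min(0),4),"max",np.round(q.max(0),4)) if len(q) else print(name,0)
        return q
    q=st("tabtop",ok&(Z>.207)&(Z<.23)&dark)
    if len(q)>5: r=cv2.minAreaRect((q[:,:2]*1000).astype(np.float32)); print(r)
    bar=ok&(Z>.155)&(Z<.178)&dark
    nn,lab=cv2.connectedComponents(bar.astype(np.uint8))
    for i in range(1,nn):
        if (lab==i).sum()>12:
            q=st(f"c{i}",lab==i); print("   px",u[lab==i].mean(),v[lab==i].mean(),cv2.minAreaRect((q[:,:2]*1000).astype(np.float32)))
    if n=="top": cv2.imwrite("pics/topcrop.png",cv2.convertScaleAbs(cv2.resize(im[150:310,240:490],None,fx=3,fy=3,interpolation=cv2.INTER_CUBIC),alpha=1.6))
    else: cv2.imwrite("pics/scenecrop.png",cv2.convertScaleAbs(cv2.resize(im[90:260,80:310],None,fx=3,fy=3,interpolation=cv2.INTER_CUBIC),alpha=1.3))
```

```text
top tabtop 224 med [ 0.5386 -0.1358  0.2134] min [ 0.5287 -0.1501  0.207 ] max [ 0.5489 -0.1227  0.216 ]
((538.9602661132812, -136.44021606445312), (27.07577896118164, 12.093262672424316), 66.55941772460938)
top c1 170 med [ 0.6502 -0.2221  0.1681] min [ 0.6449 -0.2366  0.1553] max [ 0.6576 -0.2117  0.1707]
   px 453.00588235294117 176.11176470588236 ((651.260498046875, -223.94784545898438), (10.611568450927734, 25.219989776611328), 6.775906562805176)
top c2 104 med [ 0.6186 -0.2253  0.1683] min [ 0.6152 -0.24    0.1565] max [ 0.6233 -0.216   0.1712]
   px 456.8557692307692 198.125 ((619.5309448242188, -227.87625122070312), (6.248371124267578, 24.545106887817383), 7.367124557495117)
top c3 1240 med [ 0.55   -0.1091  0.1665] min [ 0.4897 -0.241   0.1551] max [ 0.603  -0.0085  0.1779]
   px 382.55725806451613 249.8943548387097 ((545.8780517578125, -125.6856918334961), (252.47186279296875, 18.800764083862305), 65.55838012695312)
scene tabtop 111 med [ 0.5437 -0.1362  0.2142] min [ 0.5338 -0.1512  0.2071] max [ 0.5513 -0.1248  0.2175]
((542.0234985351562, -138.01995849609375), (26.406593322753906, 10.07414722442627), 67.53092193603516)
scene c1 825 med [ 0.5544 -0.1134  0.1661] min [ 0.4953 -0.2406  0.155 ] max [ 0.6046 -0.0107  0.1774]
   px 193.64606060606062 152.33575757575758 ((548.7587890625, -126.95853424072266), (250.48880004882812, 14.203350067138672), 64.70536041259766)
scene c2 108 med [ 0.6233 -0.2274  0.165 ] min [ 0.6173 -0.2407  0.1552] max [ 0.6258 -0.2175  0.1718]
   px 113.35185185185185 173.08333333333334 ((623.1271362304688, -229.0970001220703), (6.525481224060059, 23.283605575561523), 14.678112983703613)
scene c3 152 med [ 0.656  -0.223   0.1667] min [ 0.6472 -0.2359  0.1556] max [ 0.6599 -0.2123  0.1722]
   px 107.41447368421052 189.30263157894737 ((654.7111206054688, -224.72003173828125), (9.744866371154785, 23.562973022460938), 14.370201110839844)
```

View pics/topcrop.png

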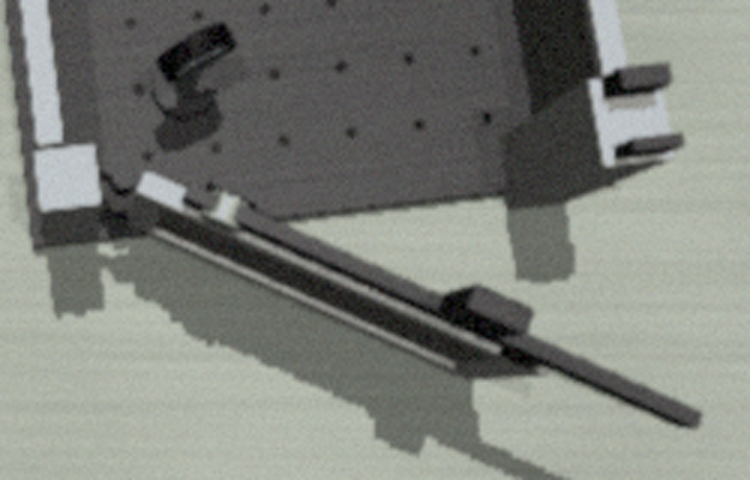

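View pics/scenecrop.png

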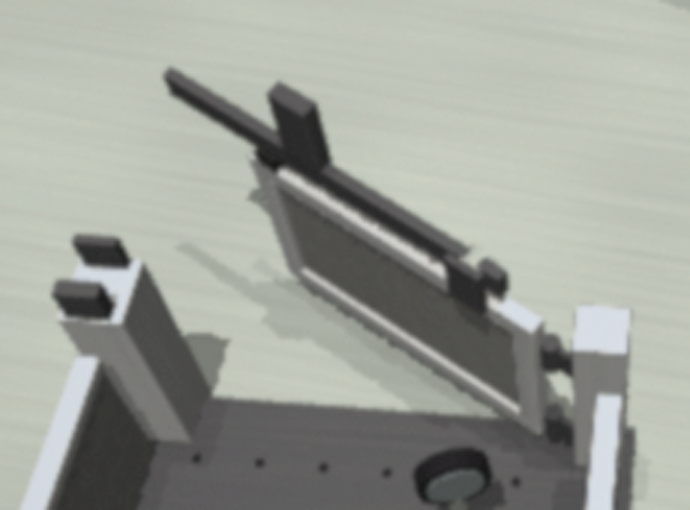

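```bash
cat >> h.py <<'E'
YAW=np.deg2rad(7.5); O=np.array([.609,.018])
def tabpose(gate,bar,O=O,yaw=YAW,tcpback=.019,along=0.,up=0.):
    """TCP target pose for gripping tab at gate, bar angle. tool y = across, tool z=-tab z"""
    r=.05+(.12+along)*np.cos(bar)-(.038+up)*np.sin(bar); z=.159+(.12+along)*np.sin(bar)+(.038+up)*np.cos(bar)
    a=yaw-np.pi/2-gate
    g=np.array([np.cos(a),np.sin(a),0]); n=np.array([-np.sin(a),np.cos(a),0])  # n ~ +x (inward)
    p=np.array([*O,0])+r*g+[0,0,z]
    tz=np.array([0,0,-1])*np.cos(bar)+g*np.sin(bar)   # tool z = -tab z ; tab z=cos*up - sin*g
    ty=n; tx=np.cross(ty,tz)
    return p+tz*tcpback,np.stack([tx,ty,tz],1)
def cur():
    s=state(); return np.array(s["position"]),R.from_quat(s["tcp_rot"]).as_matrix()
def delta(p,Rm,p2,R2): return np.round(Rm.T@(p2-p)*1000,1),np.round(R.from_matrix(Rm.T@R2).as_rotvec(degrees=True),2)
def sim(p,Rm,rows):
    p=p.copy()
    for r in rows: p=p+Rm@np.array(r[:3]); Rm=Rm@R.from_rotvec(r[3:6],degrees=True).as_matrix()
    return p,Rm
E
python3 - <<'E'
from h import *
from scipy.optimize import least_squares
p,Rm=cur(); p2,R2=tabpose(.542,0); print(p2,R2); print(delta(p,Rm,p2,R2))
p2[2]=.30
N=26
def f(x):
    q,Q=sim(p,Rm,[[x[0],x[1],x[2],0,0,x[3]]]*N); return np.r_[(q-p2)*100,(Q-R2)[:2,0]*10]
s=least_squares(f,[0,-.035,-.003,3.8]);print(s.x,s.cost)
for k in range(0,27,4): print(sim(p,Rm,[[*s.x[:3],0,0,s.x[3]]]*k)[0])
E
```

```text
[ 0.54106491 -0.13783588  0.178     ] [[ 0.3996182   0.91668168  0.        ]
 [ 0.91668168 -0.3996182   0.        ]
 [ 0.          0.         -1.        ]]
(array([-558.3, -643.5,   53.3]), array([-1.000e-02,  2.000e-02,  9.861e+01]))
[-3.71689516e-02 -1.06961600e-03 -2.64061191e-03  3.79258428e+00] 1.98559196529661e-13
[0.16761948 0.62790549 0.23106516]
[0.30487179 0.57166209 0.24164536]
[0.42262181 0.48146137 0.25223882]
[0.51266287 0.36359022 0.26284339]
[0.56871951 0.22626404 0.27345614]
[0.58688483 0.07905415 0.28407354]
[ 0.56589281 -0.06777924  0.29469179]
```

```bash
python3 -m pendant '-0.037 -0.001 -0.005 0 0 3.8 1;-0.037 -0.001 -0.005 0 0 3.8 1;-0.037 -0.001 -0.005 0 0 3.8 1;-0.037 -0.001 -0.005 0 0 3.8 1;-0.037 -0.001 -0.005 0 0 3.8 1;-0.037 -0.001 -0.005 0 0 3.8 1;-0.037 -0.001 -0.005 0 0 3.8 1;-0.037 -0.001 -0.005 0 0 3.8 1;-0.037 -0.001 -0.005 0 0 3.8 1;-0.037 -0.001 -0.005 0 0 3.8 1;-0.037 -0.001 -0.005 0 0 3.8 1;-0.037 -0.001 -0.005 0 0 3.8 1;-0.037 -0.001 -0.005 0 0 3.8 1;-0.037 -0.001 -0.005 0 0 3.8 1;-0.037 -0.001 0 0 0 3.8 1;-0.037 -0.001 0 0 0 3.8 1;-0.037 -0.001 0 0 0 3.8 1;-0.037 -0.001 0 0 0 3.8 1' 40
```

```text
time_s: 1.85
position: [0.5815, 0.1542, 0.3014]
tcp_rot: [0.666, 0.746, 0.0, 0.0]
force: [1.0, 0.0, 0.1]
width: 0.0854
```

```bash
python3 -m pendant '-0.037 -0.001 0 0 0 3.8 1;-0.037 -0.001 0 0 0 3.8 1;-0.037 -0.001 0 0 0 3.8 1;-0.037 -0.001 0 0 0 3.8 1;-0.037 -0.001 0 0 0 3.8 1;-0.037 -0.001 0 0 0 3.8 1;0 0 0 0 0 3.8 1;0 0 0 0 0 3.8 1;0 0 0 0 0 0 1'
python3 - <<'E'
from h import *
p,Rm=cur(); c=cam("wrist")
im,d=vision.get_image("wrist"); cv2.imwrite("pics/w1.png",im); np.savez("w1.npz",im=im,d=d)
print("tab",[(np.round(r["point"],4),round(r["score"],2)) for r in nets.mark_of("wrist","tab")])
v,u=np.mgrid[:420,:560]; P=unproj("wrist",u,v,d.astype(float),c); Z=P[...,2]; dark=im.max(2)<75
ok=(d>0)&(P[...,0]>.35)&(P[...,0]<.75)&(P[...,1]<.08)&(P[...,1]>-.35)&dark
for lo,hi in [(.207,.225),(.155,.178)]:
    nn,lab=cv2.connectedComponents((ok&(Z>lo)&(Z<hi)).astype(np.uint8))
    for i in range(1,nn):
        m=lab==i
        if m.sum()>60:
            q=P[m]; print(np.round(np.median(q,0),4),u[m].mean(),v[m].mean(),cv2.minAreaRect((q[:,:2]*1000).astype(np.float32)))
p2,R2=tabpose(.542,0); print(p,state()["time_s"],delta(p,Rm,p2,R2))
E
```

```text
time_s: 2.6
position: [0.5639, -0.0649, 0.3015]
tcp_rot: [0.838, 0.545, 0.0, -0.0]
force: [0.1, -0.1, 0.3]
width: 0.0854
tab [(array([ 0.5404, -0.1414,  0.1993]), 0.65)]
[ 0.56390071 -0.06487788  0.3014623 ] 2.7 (array([-76. ,   8.7, 123.4]), array([ 0.01, -0.02, -0.37]))
```

View pics/w1.png

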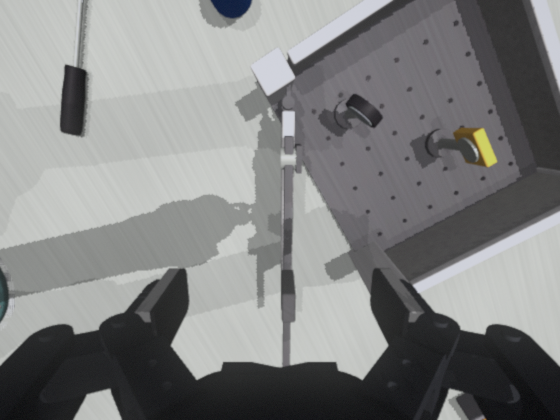

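The wrist view shows the bar running straight down the image at u≈288. The tab is at about (288,300) and the hinge post at (272,70). The bar is well aligned with the jaws.

Run:
```python
from h import *
c=cam("wrist"); z=np.load("w1.npz"); im,d=z["im"],z["d"]
v,u=np.mgrid[:420,:560]; P=unproj("wrist",u,v,d.astype(float),c); Z=P[...,2]
print(Z[300,288],Z[230,288],P[270,288])
ok=(d>0)&(u>265)&(u<315)&(v<365)
for lo,hi in [(.205,.225),(.16,.175)]:
    nn,lab=cv2.connectedComponents((ok&(Z>lo)&(Z<hi)).astype(np.uint8))
    for i in range(1,nn):
        m=lab==i
        if m.sum()>60:
            q=P[m]; print(m.sum(),np.round(np.median(q,0),4),u[m].mean(),v[m].mean(),cv2.minAreaRect((q[:,:2]*1000).astype(np.float32)))
```

```text
0.2158074507723532 0.16727232346371898 [ 0.54742816 -0.12508536  0.17055265]
464 [ 0.5422 -0.1348  0.2143] 288.4698275862069 305.4030172413793 ((541.35888671875, -137.6617889404297), (28.51582908630371, 11.304187774658203), 66.5003662109375)
1507 [ 0.5799 -0.049   0.1677] 289.2249502322495 193.9887193098872 ((574.1583862304688, -69.0132827758789), (126.9723892211914, 18.33378791809082), 66.24873352050781)
315 [ 0.5121 -0.2033  0.1677] 286.3142857142857 342.8793650793651 ((511.68060302734375, -205.06048583984375), (52.775428771972656, 7.483950138092041), 66.62120056152344)
```

```bash
python3 -m pendant '-0.025 0.003 0 0 0 -0.4 1;-0.025 0.003 0.01 0 0 0 1;-0.026 0.003 0.02 0 0 0 1;0 0 0.03 0 0 0 1;0 0 0.03 0 0 0 1;0 0 0.02 0 0 0 1;0 0 0.012 0 0 0 1;0 0 0 0 0 0 1'
python3 - <<'E'
from h import *
p,Rm=cur();p2,R2=tabpose(.542,0); print(state()["time_s"],state()["force"],p,delta(p,Rm,p2,R2))
E
```

```text
time_s: 3.37
position: [0.5408, -0.1364, 0.1769]
tcp_rot: [0.835, 0.55, -0.002, -0.001]
force: [-0.2, 0.3, 0.4]
width: 0.0855
3.3667 [-0.15330702  0.27335797  0.35513406] [ 0.54075506 -0.13639594  0.17685013] (array([-1.2,  0.8, -1.2]), array([-0.26,  0.09,  0.33]))
```

```bash
python3 -m pendant '-0.001 0 -0.002 0 0 0 0.5;0 0 0 0 0 0 0.2;0 0 0 0 0 0 0;0 0 0 0 0 0 0;0 0 0 0 0 0 0;0 0 0 0 0 0 0;0 0 0 0 0 0 0;0 0 0 0 0 0 0' 50
python3 - <<'E'
from h import *
p,Rm=cur();p2,R2=tabpose(.542,0); print(state()["time_s"],state()["force"],p,delta(p,Rm,p2,R2))
def path(lst,along,up):
    a=tabpose(*lst[0],along=along,up=up)
    for g,b in lst[1:]:
        n=tabpose(g,b,along=along,up=up); print((round(g,3),round(b,3)),*delta(*a,*n)); a=n
path([(.542,b) for b in np.arange(0,.31,.06)],0,0)
path([(g,.30) for g in np.linspace(.542,0,9)],0,0)
E
```

```text
time_s: 4.03
position: [0.542, -0.1383, 0.1819]
tcp_rot: [0.836, 0.549, 0.0, 0.0]
force: [-0.1, 0.3, 4.2]
width: 0.0112
4.0333 [-0.13291391  0.25447739  4.1692758 ] [ 0.54204177 -0.13831604  0.18188304] (array([ 0.1, -1.1,  3.9]), array([ 0.05, -0.03,  0.21]))
(0.542, np.float64(0.06)) [ 1.4 -0.  -7.2] [-0.   -3.44  0.  ]
(0.542, np.float64(0.12)) [ 1.4 -0.  -7.2] [ 0.   -3.44 -0.  ]
(0.542, np.float64(0.18)) [ 1.4  0.  -7.2] [-0.   -3.44 -0.  ]
(0.542, np.float64(0.24)) [ 1.4  0.  -7.2] [ 0.   -3.44 -0.  ]
(0.542, np.float64(0.3)) [ 1.4 -0.  -7.2] [ 0.   -3.44  0.  ]
(np.float64(0.474), 0.3) [ 0.3 10.8 -0.1] [-1.15 -0.   -3.71]
(np.float64(0.406), 0.3) [ 0.3 10.8 -0.1] [-1.15  0.   -3.71]
(np.float64(0.339), 0.3) [ 0.3 10.8 -0.1] [-1.15  0.   -3.71]
(np.float64(0.271), 0.3) [ 0.3 10.8 -0.1] [-1.15  0.   -3.71]
(np.float64(0.203), 0.3) [ 0.3 10.8 -0.1] [-1.15  0.   -3.71]
(np.float64(0.136), 0.3) [ 0.3 10.8 -0.1] [-1.15 -0.   -3.71]
(np.float64(0.068), 0.3) [ 0.3 10.8 -0.1] [-1.15  0.   -3.71]
(np.float64(0.0), 0.3) [ 0.3 10.8 -0.1] [-1.15  0.   -3.71]
```

```bash
python3 -m pendant '0.0014 0 -0.0072 0 -3.44 0 0;0.0014 0 -0.0072 0 -3.44 0 0;0.0014 0 -0.0072 0 -3.44 0 0;0.0014 0 -0.0072 0 -3.44 0 0;0.0014 0 -0.0072 0 -3.44 0 0;0 0 0 0 0 0 0;0 0 0 0 0 0 0'
python3 - <<'E'
from h import *
p,Rm=cur();p2,R2=tabpose(.542,.3,up=.004); s=state();print(s["time_s"],s["force"],s["moment"],s["width"],p,delta(p,Rm,p2,R2))
for n in ["scene","top"]:
    im,d=vision.get_image(n); cv2.imwrite(f"pics/{n}2.png",cv2.convertScaleAbs(im,alpha=1.3))
    np.savez(n+"2.npz",im=im,d=d)
E
```

```text
time_s: 4.62
position: [0.5468, -0.1275, 0.2159]
tcp_rot: [0.826, 0.544, -0.124, 0.082]
force: [2.2, -0.5, -1.3]
width: 0.0112
4.6167 [ 2.20270287 -0.50435633 -1.30321489] [ 0.61213439 -0.49071884 -0.03398089] 0.011189374645629873 [ 0.54681352 -0.12745172  0.21585919] (array([ 0.2, -1.1, -0.7]), array([ 0.14, -0.02,  0.25]))
```

View pics/scene2.png

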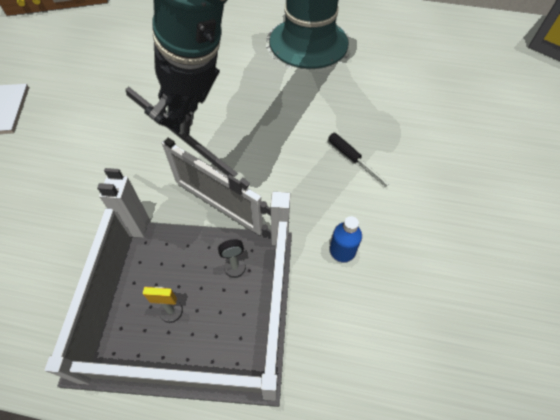

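View pics/top2.png

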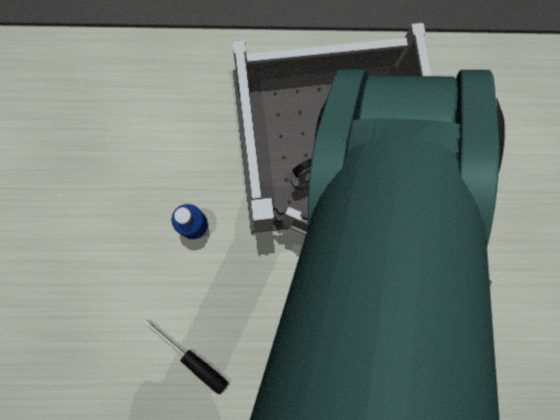

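The scene view shows the bar lifted. Its free end is now at (130,92), up from about (138,117), and the gate hasn't moved. Next I'll swing it.

```bash
python3 -m pendant '0.0003 0.0108 -0.0001 -1.15 0 -3.71 0;0.0003 0.0108 -0.0001 -1.15 0 -3.71 0;0.0003 0.0108 -0.0001 -1.15 0 -3.71 0;0.0003 0.0108 -0.0001 -1.15 0 -3.71 0;0.0003 0.0108 -0.0001 -1.15 0 -3.71 0;0.0003 0.0108 -0.0001 -1.15 0 -3.71 0;0 0 0 0 0 0 0'
python3 - <<'E'
from h import *
p,Rm=cur();p2,R2=tabpose(.136,.3,up=.004); s=state();print(s["time_s"],s["force"],s["moment"],s["width"],p,delta(p,Rm,p2,R2), delta(p,Rm,*tabpose(0,.3,up=.004)))
E
```

```text
time_s: 5.3
position: [0.6096, -0.1406, 0.2155]
tcp_rot: [0.699, 0.7, -0.105, 0.105]
force: [-0.0, 2.8, -0.9]
width: 0.0111
5.3 [-0.04120497  2.83713886 -0.87554302] [1.18421234 0.00420709 0.08332319] 0.011135849756110299 [ 0.60957231 -0.14062216  0.21554865] (array([ 0.5, -1.4, -1.1]), array([ 0.13, -0.14,  0.33])) (array([ 1.8, 20. , -1.5]), array([-2.16, -0.14, -7.12]))
```

```bash
python3 -m pendant '0.0003 0.0072 -0.0001 -0.77 0 -2.47 0;0.0003 0.0060 -0.0001 -0.65 0 -2.1 0;0.0002 0.004 0 -0.4 0 -1.4 0;0.0002 0.002 0 -0.2 0 -0.7 0;0 0 0 0 0 0 0'
python3 - <<'E'
from h import *
p,Rm=cur(); s=state();print(s["time_s"],s["force"],s["moment"],s["width"],p, delta(p,Rm,*tabpose(0,.3,up=.004)))
im,d=vision.get_image("scene"); cv2.imwrite(f"pics/scene3.png",cv2.convertScaleAbs(im,alpha=1.3)); np.savez("scene3.npz",im=im,d=d)
E
```

```text
time_s: 5.72
position: [0.6279, -0.1394, 0.2157]
tcp_rot: [0.656, 0.74, -0.099, 0.111]
force: [0.9, 2.2, -0.6]
width: 0.0112
5.7167 [ 0.93207973  2.21664006 -0.60608423] [ 1.11062817  0.05921542 -0.02430801] 0.011183437845140533 [ 0.62785817 -0.13943518  0.21574053] (array([ 0.5,  1.8, -0.9]), array([-0.24, -0.04, -0.58]))
```

View pics/scene3.png

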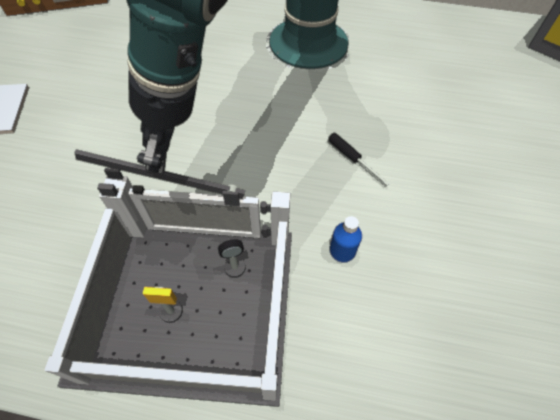

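The bar now stands over the fork with the gate nearly shut. There's no stop force yet, so I'll press on gently.

```bash
python3 -m pendant '0 0.0015 0 -0.15 0 -0.5 0;0 0.0015 0 -0.05 0 -0.2 0;0 0.001 0 0 0 0 0;0 0 0 0 0 0 0'; python3 -m pendant '0 0.001 0 0 0 0 0;0 0.001 0 0 0 0 0;0 0 0 0 0 0 0'
```

```text
time_s: 6.1
position: [0.6287, -0.1399, 0.215]
tcp_rot: [0.652, 0.743, -0.101, 0.109]
force: [-10.7, 2.6, 2.0]
width: 0.0112
time_s: 6.35
position: [0.6288, -0.1402, 0.2144]
tcp_rot: [0.653, 0.743, -0.102, 0.108]
force: [-14.1, 1.7, 3.3]
width: 0.0116
```

```bash
python3 -m pendant '-0.0014 -0.0005 0.0072 0 3.44 0 0;-0.0014 -0.0005 0.0072 0 3.44 0 0;-0.0014 0 0.0072 0 3.44 0 0;0 0 0 0 0 0 0'
python3 - <<'E'
from h import *
p,Rm=cur(); s=state();print(s["time_s"],s["force"],s["moment"],s["width"],p, delta(p,Rm,*tabpose(0,.12,up=.004)))
im,d=vision.get_image("scene"); cv2.imwrite(f"pics/scene4.png",cv2.convertScaleAbs(cv2.resize(im[90:260,60:300],None,fx=3,fy=3,interpolation=cv2.INTER_CUBIC),alpha=1.3))
E
```

```text
time_s: 6.68
position: [0.6298, -0.1489, 0.1932]
tcp_rot: [0.659, 0.75, -0.041, 0.039]
force: [-11.7, 5.5, 2.2]
width: 0.0117
6.6833 [-11.69347607   5.48914829   2.19352674] [ 1.61714514  1.81678732 -0.32474176] 0.01171908032924083 [ 0.6297749  -0.14888128  0.19321224] (array([ 1.4,  1.1, -3.2]), array([-0.58, -0.45, -0.15]))
```

View pics/scene4.png

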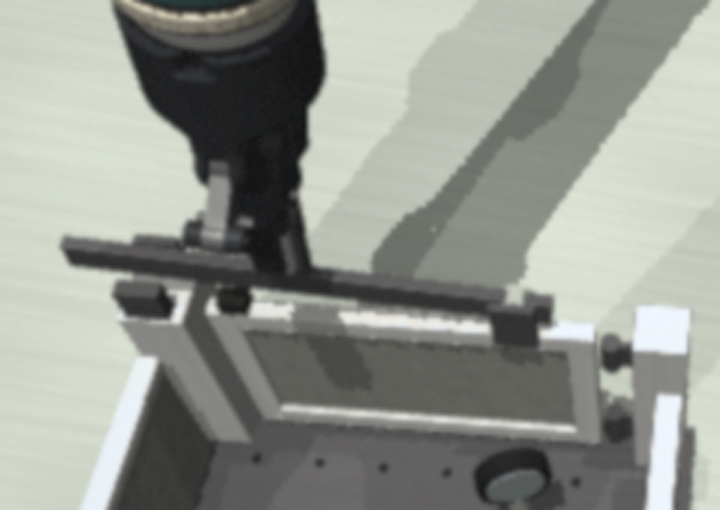

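The gate is shut and the bar sits directly above the gap between the cheeks. I'll lower it the rest of the way.

```bash
python3 -m pendant '-0.0014 0 0.0072 0 3.44 0 0;-0.001 0 0.005 0 2.4 0 0;0 0 0 0 0 0 0;0 0 0 0 0 0 0'
python3 - <<'E'
from h import *
p,Rm=cur(); s=state();print(s["time_s"],s["force"],s["moment"],s["width"],p, delta(p,Rm,*tabpose(0,.0,up=.004)))
im,d=vision.get_image("scene"); cv2.imwrite(f"pics/scene5.png",cv2.convertScaleAbs(cv2.resize(im[90:260,60:300],None,fx=3,fy=3,interpolation=cv2.INTER_CUBIC),alpha=1.3))
E
```

```text
time_s: 7.07
position: [0.6301, -0.1515, 0.1821]
tcp_rot: [0.659, 0.752, -0.009, 0.001]
force: [-12.0, 3.4, -1.2]
width: 0.0112
7.0667 [-12.04835871   3.4223692   -1.16863284] [ 1.07567324  1.76319758 -0.33600452] 0.011207111648130179 [ 0.63006017 -0.15151898  0.18206787] (array([0.8, 1.2, 0. ]), array([-0.64,  0.77, -0.01]))
```

View pics/scene5.png

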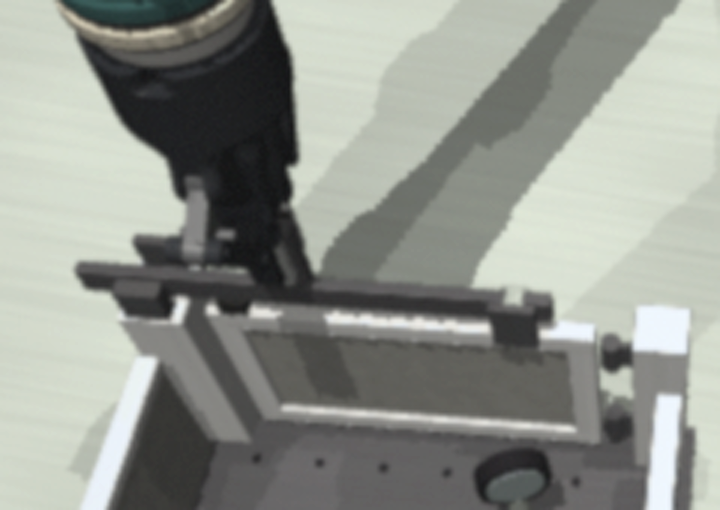

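```bash
python3 -m pendant '0 -0.0008 0 0 0 0 0.3;0 0 0 0 0 0 0.5;0 0 0 0 0 0 0.8;0 0 0 0 0 0 1;0 0 0 0 0 0 1;0 0 0 0 0 0 1;0 0 0 0 0 0 1'
python3 - <<'E'
from h import *
im,d=vision.get_image("scene"); cv2.imwrite(f"pics/scene6.png",cv2.convertScaleAbs(cv2.resize(im[90:260,60:300],None,fx=3,fy=3,interpolation=cv2.INTER_CUBIC),alpha=1.3))
p,Rm=cur(); print(delta(p,Rm,*tabpose(0,.0,up=.004)),state()["force"])
E
```

```text
time_s: 7.7
position: [0.6343, -0.1517, 0.1843]
tcp_rot: [0.658, 0.753, -0.006, 0.007]
force: [-0.3, 0.4, -0.2]
width: 0.0853
(array([ 1.6, -2.9,  2.2]), array([-0.03,  1.05,  0.16])) [-0.1934062  -0.27827614 -0.03204147]
```

View pics/scene6.png

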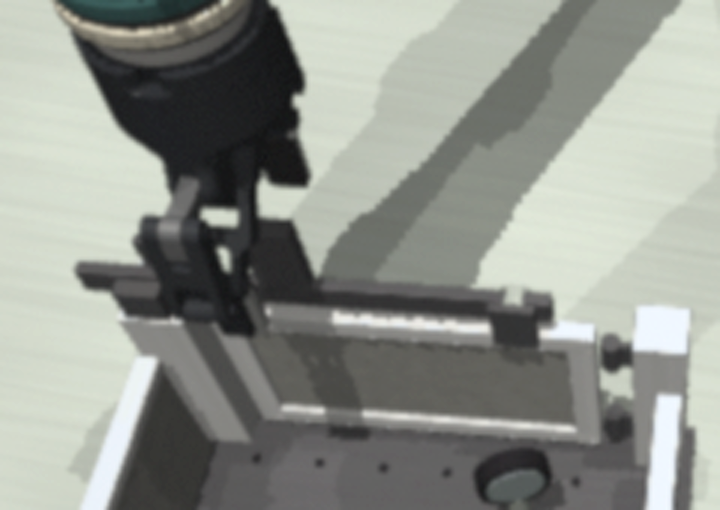

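The fingers are open and clear of the tab, with no contact force. I'll retreat straight up and check.

```bash
python3 -m pendant '0 0 -0.01 0 0 0 1;0 0 -0.02 0 0 0 1;0 0 -0.03 0 0 0 1;0 0 -0.03 0 0 0 1;0 0 -0.03 0 0 0 1;0.03 0 -0.02 0 0 0 1;0.037 0.001 0 0 0 -3.8 1;0.037 0.001 0 0 0 -3.8 1;0.037 0.001 0 0 0 -3.8 1;0.037 0.001 0 0 0 -3.8 1;0.037 0.001 0 0 0 -3.8 1;0.037 0.001 0 0 0 -3.8 1;0.037 0.001 0 0 0 -3.8 1;0.037 0.001 0 0 0 -3.8 1;0.037 0.001 0 0 0 -3.8 1;0.037 0.001 0 0 0 -3.8 1;0.037 0.001 0 0 0 -3.8 1;0.037 0.001 0 0 0 -3.8 1;0 0 0 0 0 0 1'
python3 - <<'E'
from h import *
for n in ["scene","top"]:
    im,d=vision.get_image(n); np.savez(n+"7.npz",im=im,d=d)
    if n=="top": c=im[130:300,240:490]
    else: c=im[90:260,60:300]
    cv2.imwrite(f"pics/{n}7.png",cv2.convertScaleAbs(cv2.resize(c,None,fx=3,fy=3,interpolation=cv2.INTER_CUBIC),alpha=1.5))
    v,u=np.mgrid[:420,:560]; P=unproj(n,u,v,d.astype(float)); Z=P[...,2]; dark=im.max(2)<75
    # enclosure frame
    c,s=np.cos(YAW),np.sin(YAW); X=P[...,0]-O[0];Y=P[...,1]-O[1]; ex=c*X+s*Y; ey=-s*X+c*Y
    for nm,lo,hi in [("inner",-.145,-.07),("outer",-.283,-.262),("tab",-.19,-.15)]:
        m=(d>0)&(abs(ex)<.03)&(ey>lo)&(ey<hi)&(Z>(.2 if nm=="tab" else .158))&(Z<.22)&dark
        if m.sum(): print(n,nm,m.sum(),np.round([np.median(ex[m]),np.median(ey[m]),np.median(Z[m]),Z[m].max()],4))
    print([(np.round(r["point"],4),r["score"]) for r in nets.mark_of(n,"tab")], tabpose(0,0,tcpback=0)[0])
E
```

```text
time_s: 9.33
position: [0.4279, 0.272, 0.3171]
tcp_rot: [0.309, 0.951, -0.007, 0.002]
force: [0.2, 0.5, -0.4]
width: 0.0856
scene inner 237 [ 0.0028 -0.1101  0.1651  0.1706]
scene outer 62 [ 0.0017 -0.2738  0.1661  0.1705]
scene tab 176 [ 0.0043 -0.1685  0.2107  0.2165]
[(array([ 0.6319, -0.1548,  0.1954]), 0.66)] [ 0.63118945 -0.15054563  0.197     ]
top inner 349 [-0.0023 -0.1072  0.1665  0.1698]
top outer 93 [-0.0035 -0.2715  0.1664  0.1687]
top tab 247 [-0.0032 -0.1678  0.2132  0.217 ]
[(array([ 0.6314, -0.1546,  0.1984]), 0.87)] [ 0.63118945 -0.15054563  0.197     ]
```

View pics/top7.png

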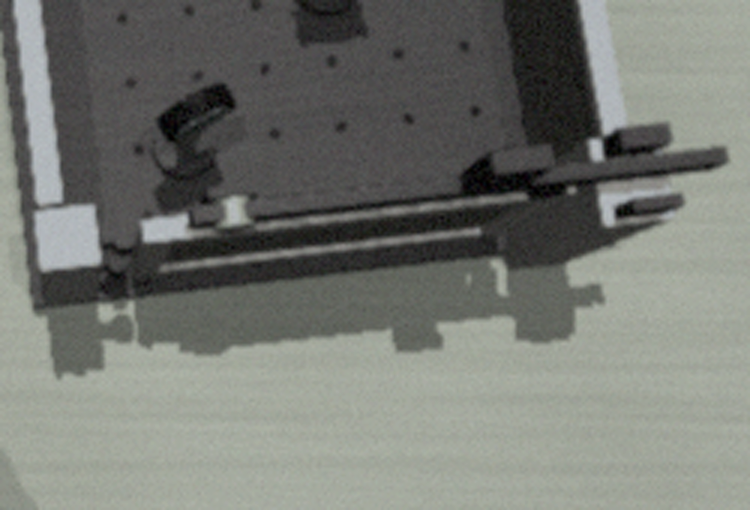

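View pics/scene7.png

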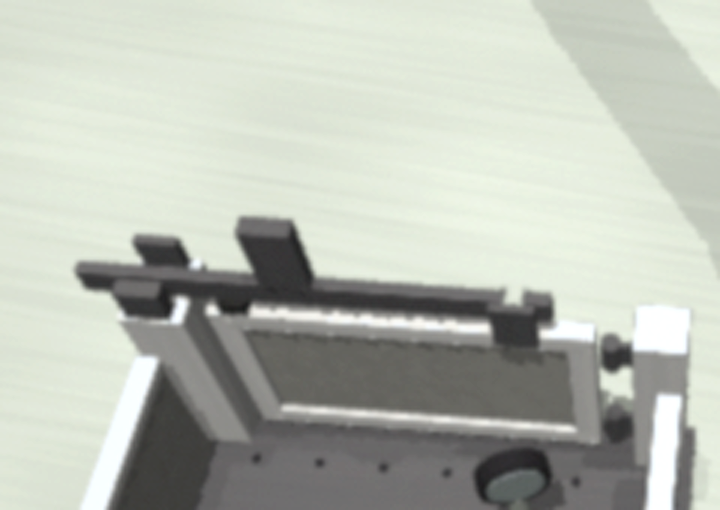

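The bar lies between the two cheeks in both views. It's level, with its top at about 0.166 m at both ends, and the gate is at x≈0, which is shut. The arm is clear, so I'll hand in.

```bash
python3 -m pendant '0 0 0 0 0 0 1;0 0 0 0 0 0 1'; python3 -c "
from rig import ticket; print(ticket.hand_in())"
```

```text
time_s: 9.7
position: [0.4344, 0.2649, 0.3164]
tcp_rot: [0.317, 0.949, -0.008, 0.004]
force: [-0.1, 0.4, 0.5]
width: 0.0853
the job is handed in; nothing more can be done
None
```

The gate is shut and latched, the arm is clear of it, and the job was handed in at 9.7 s. I gripped the tab across the gate and lifted the bar to about 0.3 rad. I then swung the gate about 31° onto its stop, which I took as reached when the force rose to about 14 N with almost no further motion. Finally I lowered the bar into the fork, opened the fingers and backed away.

**Last checks:**
- **Bar:** the top and scene views both show it lying between the cheeks. It is level and down, with its top at about 166 mm at both ends (168 mm nominal).
- **Gate:** it measures within about 4 mm of the shut line along the bar. The two cameras differ by about 5 mm across the gate, as they did before the move.
- **Tab:** the network's tab point is about 4 mm from the shut position I predicted, which is its stated accuracy.
- **Robot:** it is touching nothing, and the last force reading was under 1 N.

No check failed.

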